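# Eject the socket and stop it with the other finger

### The job

Press the red spring pad of the ejector so that the cradle tips the chrome socket out, and trap the socket with your other finger on the blue chute before it rolls off the open end. Let the ejector bring it out (do not touch it in its cradle), do not pinch or lift it, and leave everything else on the bench alone. Finish while still holding: the finger stays in the chute with the socket at rest against it.

Things in the scene. Friction and masses are not known exactly. Their poses are not given: they have to be found in the camera images.
- rack: The socket ejector, fixed, on a plywood base 150 x 108 x 10 mm. Origin on the bench below the cradle's hinge line, midway between the side walls; z up, x down the chute (the way the socket rolls), y to the red pad's side. Yellow tipping cradle from x = -37 to 0 mm, blue back stop behind it (70 mm above the bench), blue chute from x = 3 to 103 mm. Clear walls beside the cradle are 58 mm high.
- pad (a point): Middle of the top of the red pad, 34 (rack x) x 27 mm (rack y). Unpressed it is at rack x = 30, y = 45.5, z = 59 mm; fully pressed at x = 35, y = 45.5, z = 46 mm. A finger tip as low as the pressed pad is about 11 mm above the chute floor at point trap: clear of the walls, low enough to stop the socket.
- ejector (a joint): Hinge of pad and cradle, rad: 0 at rest (cradle leans 0.15 back), 0.40 with the pad fully down (cradle leans 0.25 towards the chute). The socket starts to roll at about 0.15 and would leave the chute within a second. Spring: about 2 N on the pad to start, about 6 N fully down; it comes back up when let go.
- trap (a point): Point on the chute floor at rack x = 52 mm, y = 0, 35 mm above the bench. The floor is 48 mm wide inside, slopes down at 0.20 rad along rack x and ends open at x = 103 mm; clear side walls 3 mm thick rise 8 mm over it. A finger standing at rack x = 45 to 75 mm stops the socket well (its centre must stay between x = 10 and 85 mm); nothing else does.
- socket: Chrome socket, a cylinder 32 mm in diameter and 40 mm long, about 0.16 kg, lying across the cradle. Origin at its centre, its y axis along the cylinder. At rest in the cradle its centre is at rack x = -23 mm, 58 mm above the bench.
- spare: A smaller chrome socket standing upright on the bench, 26 mm across, 38 mm high; bystander. Origin at its foot.
- vial: Cork-topped glass vial, 26 mm across, 62 mm high; bystander. Origin at its foot.
- cactus: Small green pot with a cactus, 62 mm across, 96 mm high; bystander. Origin at its foot.
- pliers: Black pliers lying flat, 170 x 62 mm, 14 mm high; bystander. Origin under the middle, x towards the jaws.
- trowel: Aluminium trowel with wooden handle lying flat, 277 x 62 mm, 26 mm high; bystander. Origin under the neck, x towards the blade.
- screwdriver: Orange-handled screwdriver lying flat; bystander. Origin under its middle, handle towards -x.
Things that resemble listed ones, but are neither listed nor needed, are in the scene too. What is shaped like the socket but yellow is not meant.

How it is judged:
On the way, in this order (a step that is already met when the one before it is completed fails the run):
1. the red pad is pressed and the cradle tips (value of joint ejector above 0.12 rad), for 0.02 s.
2. the socket has left the cradle and is stopped by a finger on the chute (x of socket in the frame of rack between 0.01 and 0.085 m and y of socket in the frame of rack between -0.012 and 0.012 m and z of socket in the frame of rack between 0.038 and 0.07 m and contact force between the fingers and socket above 0.03 N and linear speed of socket below 0.03 m/s), for 0.3 s.
At the end, for the whole second after the job is handed in: The socket lies on the chute, its centre 10 to 85 mm down it from the hinge line and within 12 mm of its centre line, at rest (under 20 mm/s) and leaning on a finger (more than 0.03 N) (x of socket in the frame of rack between 0.01 and 0.085 m and y of socket in the frame of rack between -0.012 and 0.012 m and z of socket in the frame of rack between 0.038 and 0.07 m and contact force between the fingers and socket above 0.03 N and linear speed of socket below 0.02 m/s); the arm keeps its last pose, push and grip.
It fails at once if the socket gets away down the chute (x of socket in the frame of rack above 0.09 m).
It fails at once if a finger touches the socket in its cradle (x of socket in the frame of rack below -0.01 m and contact force between the fingers and socket above 0.3 N).
It fails at once if the socket is lifted (z of socket in the frame of rack above 0.085 m).
It fails at once if the socket is pinched or squeezed (over 15 N) (contact force between the fingers and socket above 15 N).
It fails at once if another thing on the bench is knocked or moved by more than 2 cm (distance of any of spare, vial, cactus, pliers, trowel, screwdriver from where it was at the start of the episode above 0.02 m).
It also fails if it takes over 32 s, if anything falls off the work surface, if the arm or the gripper's body presses on something with over 40 N, if the wrist force passes 120 N, or if a joint passes its speed limit or range.

### The arm

A 6-joint arm with a two-finger parallel gripper is mounted at the origin on the work surface. World frame = base frame: x ahead of the robot, y to its left, z up, the work surface at z = 0. Lengths are in m, angles in rad, forces in N, time in s.
With the tool pointing down it reaches from about 0.3 to 0.875 m from the base axis. Payload 6.4 kg.
Tool frame: the origin (TCP) lies between the finger pads; the fingertips stand ctrl.tip_extent ahead of it and the grasp point (between the pads) is the TCP (ctrl.tip_extent is the distance from the TCP to the fingertips, in m); z points along the fingers, y is the line along which they close (so a half turn about z gives the same grasp; the last joint's range is limited). The gripper opens to 85 mm and grips with 20 to 120 N. Pads are 22 mm wide; open, the fingers measure 114 mm over their backs; the gripper's body (76 mm by 85 mm) begins 54 mm behind the grasp point. The pads swing forward as they close: fully open they stand 13 mm farther back than shut.
Start: joints at [-1.346, 0.181, 1.607, -0, 1.354, -0.206], TCP at [0.24, -0.522, 0.25] pointing down, gripper open.
Joint ranges: [-2.99, 2.99], [-0.89, 2.07], [0.3, 2.58], [-1.14, 4.28], [0, 2.63], [-3.12, 3.12]. Speed limits (rad/s): [2.57, 2.57, 3.01, 3.14, 3.14, 3.14].

### API

Orientations are given as a unit quaternion [w, x, y, z].
In Python, from bench import ctrl gives the robot as it stands.
- The arm moves only by the tool send_rows, never from a script. Its arguments are lists of equal length, an entry for each row: "dr": the turn, a rotation vector about the tool's x, y, z in units of 6 degrees (1.0 is 6 degrees), a list of three; "xyz": the shift along the tool's x, y, z in cm, a list of three; "jaw": the opening in per cent of the stroke, from 0 (shut) to 100 (fully open). In form: {"dr": [[wx, wy, wz], ...], "xyz": [[dx, dy, dz], ...], "jaw": [jaw, ...]}. A call has exactly 8 rows; each row is the pose to reach, as a shift and turn from the pose commanded when the call began, along the tool's axes at that moment; what a row does not reach only later rows make up. A row lasts 1/8 s, in which the tool goes at most 62.5 mm and 10.7 degrees, less where a joint would pass 70% of its speed; a pose out of reach is approached as far as the arm can. A call with a gripper value outside its range is refused whole. The fingers move at their own pace and stop on an object; the grip force is fixed at half the most. Time passes only in rows, so rows that repeat a pose let the fingers close, or fill a call up. It gives the time, the measured TCP pose, the force, the opening and the grip force at its end, in the units of the state.
- ctrl.get_obs(): the state, without advancing time (a new reading comes with each control period).
- ctrl.camera(name): name is "scene" or "top" or "wrist"; returns the picture (480x640x3 uint8, red, green, blue); there is no depth.
- ctrl.calibration(name): a dict with "camera_matrix" (3x3 intrinsics, pixels), "D" ([k1, k2, p1, p2, k3] as OpenCV has them; the pictures are not rectified), "world_from_camera" (4x4, takes a point from camera to world coordinates). Camera axes: x right, y up, looking along -z (the intrinsics and any distortion apply to the point x, -y, -z); pixel columns grow to the right and rows downward; lengths in m; the calibration is good to about 2 mm. A picture is of the moment at which its call begins: read the wrist's pose just before it. calibration takes no time and is no camera call; for the wrist camera it gives the pose at the moment of the call.
- ctrl.hand_in(): hands the job in; it is judged then, once.
The state is a dict: "time_s": time; "q": joint angles; "dq": joint speeds; "joint_efforts": joint torques, N m; "eef_pos": TCP position; "eef_rot": TCP orientation; "wrist_force": force on the tool from outside, world axes, zero at the start; "torque": the same for the moment, N m; "opening": opening from 0.0 (shut) to 1.0 (fully open); "grasp_force": force on a finger pad.
Only numpy, scipy, OpenCV 4.12 (cv2) and the standard library are available. Lean on these libraries where they do the work, as an engineer would, in place of code of your own. Each camera call takes 0.05 s, during which the arm holds its last target. There are 200 camera calls.

## Working session

There is one attempt and no reset: what is moved stays moved. The work goes in short steps, Python scripts to look and compute and a tool call to move; the robot and the scene stay as the last step left them, time stands still between calls to the robot, and variables do not carry over. Pictures are saved under pics/ and viewed, at most 10 in all, crops included, and the job is handed in when it is done.

Besides the shell and the picture viewer there is one more tool, called by a JSON object that holds its "name" and its "arguments". send_rows: Moves the arm, as the interface text tells. Its arguments: {"type":"object","properties":{"dr":{"type":"array","items":{"type":"array","items":{"type":"number"}}},"xyz":{"type":"array","items":{"type":"array","items":{"type":"number"}}},"jaw":{"type":"array","items":{"type":"number"}}},"required":["dr","xyz","jaw"]}

```bash
mkdir -p pics; python3 - <<'E'
from bench import ctrl
import cv2
print(ctrl.tip_extent, ctrl.get_obs())
for n in("scene","top"):
    c=ctrl.calibration(n);print(n,c)
    cv2.imwrite(f"pics/{n}0.png",ctrl.camera(n)[:,:,::-1])
E
```

```text
0.019 {'time_s': 0.0, 'q': array([-1.34628928e+00,  1.81536915e-01,  1.60800299e+00,  1.30016083e-05,
        1.35380340e+00, -2.06292273e-01]), 'dq': array([ 1.37154075e-03, -1.58147127e-03, -8.10284979e-05, -3.16878181e-04,
        8.53927476e-04, -1.50605415e-03]), 'joint_efforts': array([-1.77790273e-03, -4.44879842e+01, -3.51341665e+01, -3.63814679e-04,
        8.93039221e-03,  3.28997851e-05]), 'eef_pos': array([ 0.24002418, -0.52193735,  0.24938887]), 'eef_rot': array([-8.75346776e-04,  9.76890976e-01,  2.13736413e-01, -1.62495000e-06]), 'wrist_force': array([ 0.82780694, -1.07397246,  0.16034366]), 'torque': array([-0.01586232, -0.01801675,  0.02466337]), 'grasp_force': 0.0, 'opening': 1.0033678094291636}
scene {'camera_matrix': array([[447.27099548,   0.        , 330.99572607],
       [  0.        , 447.27099548, 236.16972516],
       [  0.        ,   0.        ,   1.        ]]), 'D': array([-0.07864356,  0.        ,  0.        ,  0.        ,  0.        ]), 'world_from_camera': array([[-0.89936895, -0.24947355,  0.35902428,  0.92367495],
       [ 0.43686471, -0.54451837,  0.71599509,  0.71485304],
       [ 0.01687348,  0.80078879,  0.59870911,  0.64655935],
       [ 0.        ,  0.        ,  0.        ,  1.        ]])}
top {'camera_matrix': array([[432.9783788 ,   0.        , 321.93785032],
       [  0.        , 432.9783788 , 243.59633699],
       [  0.        ,   0.        ,   1.        ]]), 'D': array([-0.06590105,  0.        ,  0.        ,  0.        ,  0.        ]), 'world_from_camera': array([[ 1.28316443e-02,  9.94331094e-01, -1.05551052e-01,
         4.48372280e-01],
       [-9.99917658e-01,  1.27769879e-02, -1.19403294e-03,
        -2.11118575e-02],
       [ 1.61360437e-04,  1.05557683e-01,  9.94413168e-01,
         1.17209279e+00],
       [ 0.00000000e+00,  0.00000000e+00,  0.00000000e+00,
         1.00000000e+00]])}
```

View pics/top0.png

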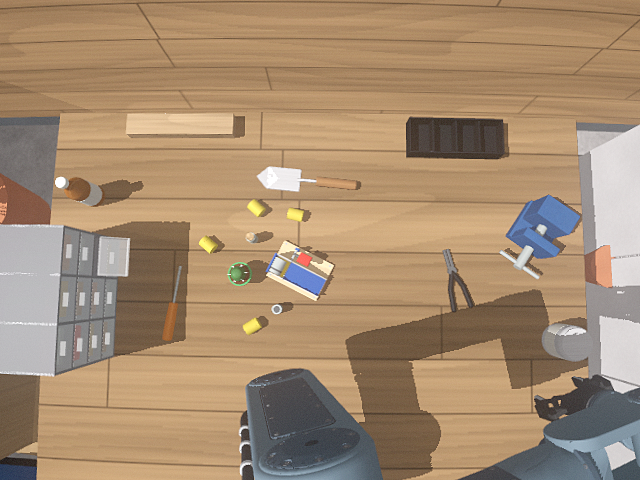

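View pics/scene0.png

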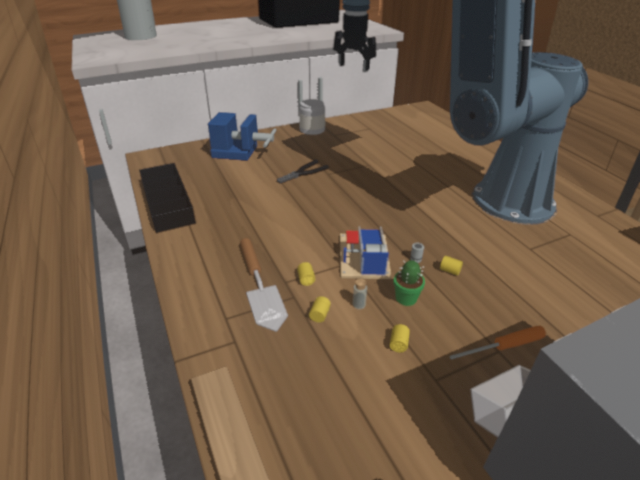

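Top view: the ejector is at about (300,270), with its red pad at (303,258). Candidates for the chrome socket are the one in the cradle at about (278,265), the upright spare at (277,309), and yellow decoys at (257,208), (297,214), (209,244) and (252,326). I choose the one in the cradle and check it in a close crop.

```bash
python3 - <<'E'
import cv2
i=cv2.imread("pics/top0.png")[225:321,240:368]
cv2.imwrite("pics/crop1.png",cv2.resize(i,None,fx=6.25,fy=6.25,interpolation=cv2.INTER_CUBIC))
E
```

```text
(no output)
```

View pics/crop1.png

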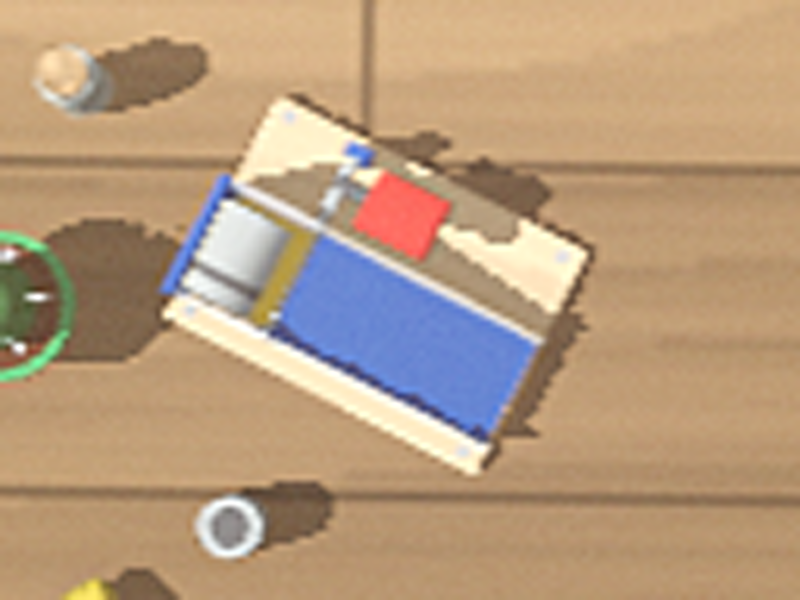

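The crop confirms it: the chrome cylinder lies in the yellow cradle at crop (235,255), behind the blue back stop, with the red pad at crop (403,215). The base corners are clear.

```bash
cat >h.py <<'E'
import numpy as np, cv2
from scipy.spatial.transform import Rotation as R
from bench import ctrl
def ray(n,uv,z,c=None):
    c=c or ctrl.calibration(n); T=np.array(c["world_from_camera"])
    p=cv2.undistortPoints(np.array([[uv]],float),c["camera_matrix"],c["D"])[0,0]
    d=T[:3,:3]@[p[0],-p[1],-1]; o=T[:3,3]
    return o+d*(z-o[2])/d[2]
def proj(n,P,c=None):
    c=c or ctrl.calibration(n); T=np.linalg.inv(c["world_from_camera"])
    q=(np.atleast_2d(P)@T[:3,:3].T+T[:3,3])*[1,-1,-1]
    return cv2.projectPoints(q,np.zeros(3),np.zeros(3),c["camera_matrix"],c["D"])[0][:,0]
def tool():
    o=ctrl.get_obs(); q=o["eef_rot"]; return o,R.from_quat([q[1],q[2],q[3],q[0]])
E
python3 - <<'E'
from h import *
f=lambda x,y:((x+.5)/6.25-.5+240,(y+.5)/6.25-.5+225)
A,B,C,D=[ray("top",f(*p),.01) for p in((283,97),(592,250),(480,472),(165,312))]
print(np.linalg.norm(B-A),np.linalg.norm(C-D),np.linalg.norm(B-C),np.linalg.norm(A-D))
x=(B-A+C-D)[:2];yaw=np.arctan2(x[1],x[0]);print("yaw",yaw)
M=np.array([[np.cos(yaw),-np.sin(yaw)],[np.sin(yaw),np.cos(yaw)]])
pad=ray("top",f(403,215),.059)[:2];print("pad",pad,"ctr",(A+B+C+D)[:2]/4)
o=pad-M@[.030,.0455];print("origin from pad",o)
# check: chute end corners z~.025, socket centre top z~.07
for n,p,z in(("chute end",(518,390),.025),("socket",(235,255),.07),("hinge edge",(292,285),.04)):
    print(n,(ray("top",f(*p),z)[:2]-o)@M)
for n,p in(("base ctr",(A+B+C+D)/4),):print(n,(p[:2]-o)@M)
ob,r=tool();print(r.as_matrix())
t=o+M@[.050,.0228];print("target tcp",t,"start tool-yaw y",r.as_matrix()[:,1])
E
```

```text
0.14892012063983512 0.15145331275462806 0.10623226573056187 0.10542570224125077
yaw -2.0212844630914057
pad [0.52608113 0.02576279] ctr [0.50048911 0.03735561]
origin from pad [0.4981826  0.07258076]
chute end [0.10444498 0.002628  ]
socket [-0.02317313 -0.00022474]
hinge edge [ 0.00038234 -0.00061424]
base ctr [0.03070664 0.01741361]
[[ 9.08638978e-01  4.17582401e-01 -3.80558332e-04]
 [ 4.17582449e-01 -9.08637620e-01  1.60408635e-03]
 [ 3.24048611e-04 -1.61644986e-03 -9.99998641e-01]]
target tcp [0.4969377 0.0176418] start tool-yaw y [ 0.4175824  -0.90863762 -0.00161645]
```

{"name": "send_rows", "arguments": {"dr": [[0,0,-0.8],[0,0,-1.6],[0,0,-2.5],[0,0,-3.3],[0,0,-4.1],[0,0,-5.0],[0,0,-5.8],[0,0,-6.6]], "xyz": [[2,-1.7,0],[5,-4.2,0],[8,-6.7,0],[11,-9.2,0],[14,-11.7,0],[17,-14.2,0],[20,-16.7,0],[23,-19.2,0]], "jaw": [90,80,70,60,50,40,36,36]}}

```text
time_s: 1.1
eef_pos: [0.3692, -0.2506, 0.25]
eef_rot: [-0.0, 0.846, 0.533, 0.0]
wrist_force: [1.6, -0.7, -1.1]
opening: 0.362
grasp_force: 0.0
```

```bash
python3 - <<'E'
from h import *
o,r=tool();print(o["time_s"],o["eef_pos"],o["opening"],ctrl.tip_extent,o["wrist_force"]);m=r.as_matrix();print(m)
d=np.array([.497,.0176,.15])-o["eef_pos"];print(m.T@d*100, (np.arctan2(m[1,1],m[0,1])+.4505)*180/np.pi/6)
E
```

```text
1.1 [ 0.36915416 -0.2505833   0.24999687] 0.36234289781744927 0.019 [ 1.6039874  -0.73197229 -1.11751351]
[[ 4.31622845e-01  9.02054128e-01 -2.66384240e-04]
 [ 9.02054126e-01 -4.31622718e-01  4.27306260e-04]
 [ 2.70475886e-04 -4.24728146e-04 -9.99999873e-01]]
[29.70699926 -0.03876678 10.00773992] 0.040193357424722215
```

{"name": "send_rows", "arguments": {"dr": [[0,0,0],[0,0,0],[0,0,0],[0,0,0],[0,0,0],[0,0,0],[0,0,0],[0,0,0]], "xyz": [[3,0,1],[8,0,3],[13,0,4.5],[18,0,6],[23,0,7.5],[27,0,9],[29.7,0,10],[29.7,0,10]], "jaw": [36,36,36,36,36,36,36,36]}}

```text
time_s: 2.1
eef_pos: [0.4972, 0.0172, 0.1491]
eef_rot: [-0.001, 0.846, 0.533, -0.001]
wrist_force: [-0.4, 0.3, -0.5]
opening: 0.365
grasp_force: 0.0
```

```bash
python3 - <<'E'
from h import *
o,r=tool();print(o["time_s"],o["eef_pos"],o["opening"],o["wrist_force"])
for n in("wrist","scene"):
    i=ctrl.camera(n)[:,:,::-1]
    if n=="scene": i=cv2.resize(i[170:320,290:490],None,fx=4,fy=4,interpolation=cv2.INTER_CUBIC)
    cv2.imwrite(f"pics/{n}2.png",i)
# predicted pad / rack points in wrist view
yaw=-2.0213;M=np.array([[np.cos(yaw),-np.sin(yaw)],[np.sin(yaw),np.cos(yaw)]]);O=np.array([.4982,.0726])
W=lambda x,y,z:np.r_[O+M@[x,y],z]
pts={"pad":W(.03,.0455,.059),"end+":W(.103,.024,.025),"end-":W(.103,-.024,.025),"sock":W(-.023,0,.074),
 "tcp":o["eef_pos"],"tip":o["eef_pos"]-[0,0,.019]}
for n in("wrist","scene"):
    print(n,{k:proj(n,v)[0].round(0) for k,v in pts.items()})
E
```

```text
2.1 [0.49721981 0.0172252  0.14905482] 0.3648440707215526 [-0.42583411  0.32664888 -0.47389599]
wrist {'pad': array([354., 220.]), 'end+': array([317., 305.]), 'end-': array([251., 305.]), 'sock': array([270., 125.]), 'tcp': array([315., 331.]), 'tip': array([315., 307.])}
scene {'pad': array([352., 234.]), 'end+': array([359., 228.]), 'end-': array([379., 228.]), 'sock': array([375., 244.]), 'tcp': array([364., 195.]), 'tip': array([364., 202.])}
```

View pics/wrist2.png

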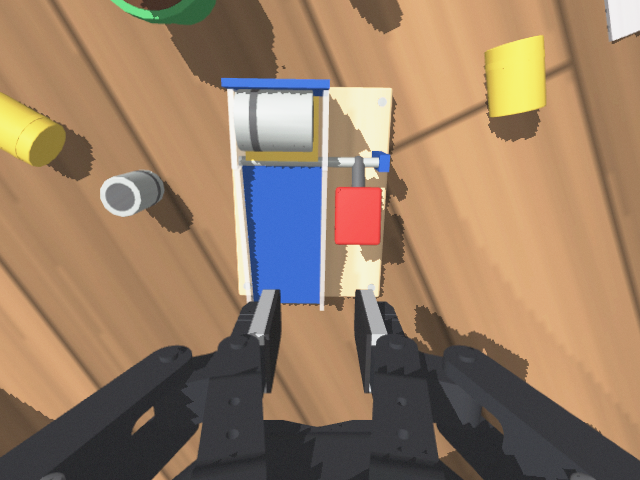

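View pics/scene2.png

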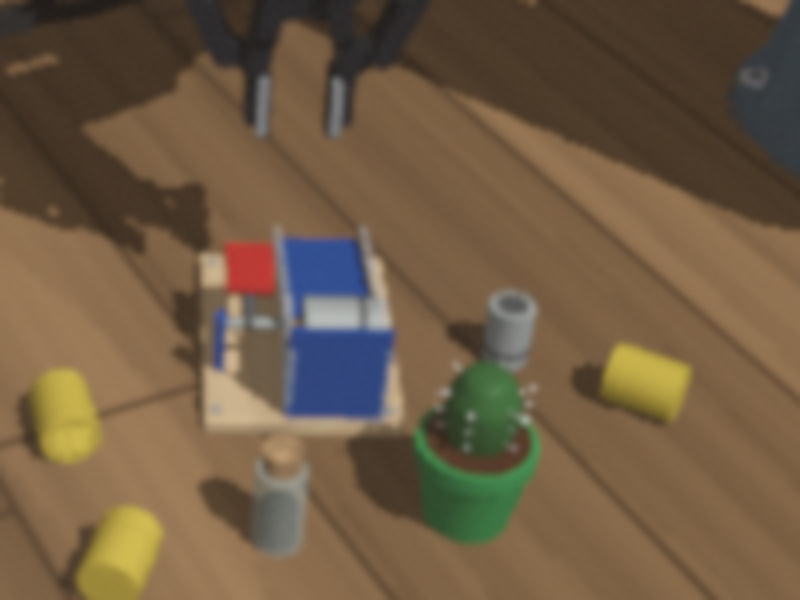

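The wrist view shows the pad centre at (358,216), against a predicted (354,220), and the chute end at (251..322,305). The rack is therefore about 1.5 to 2 mm further to the pad side and up the chute, and I'll correct half to most of that. The scene crop shows the fingertips at crop (262,137) and (335,135), with nothing in the way.

{"name": "send_rows", "arguments": {"dr": [[0,0,0],[0,0,0],[0,0,0],[0,0,0],[0,0,0],[0,0,0],[0,0,0],[0,0,0]], "xyz": [[0.15,0.15,0.5],[0.15,0.15,1.5],[0.15,0.15,3],[0.15,0.15,4.3],[0.15,0.15,5.3],[0.15,0.15,6],[0.15,0.15,6.3],[0.15,0.15,6.3]], "jaw": [36,36,36,36,36,36,36,36]}}

```text
time_s: 3.2
eef_pos: [0.4999, 0.0163, 0.0873]
eef_rot: [-0.0, 0.847, 0.532, -0.0]
wrist_force: [0.1, -0.6, 0.9]
opening: 0.362
grasp_force: 0.0
```

```bash
python3 - <<'E'
from h import *
o,r=tool();print(o["time_s"],o["eef_pos"],o["opening"],o["wrist_force"])
a=ctrl.camera("wrist")[:,:,::-1]; b=ctrl.camera("scene")[:,:,::-1]
b=cv2.resize(b[200:290,320:410],(480,480),interpolation=cv2.INTER_CUBIC)
a=cv2.resize(a[40:400,180:460],None,fx=1.1,fy=4/3)
a=cv2.resize(a,(310,480))
cv2.imwrite("pics/c3.png",np.hstack([a,b]))
E
```

```text
3.2 [0.49989253 0.01634836 0.08726555] 0.3619678488788681 [ 0.07978112 -0.64375534  0.92037153]
```

View pics/c3.png

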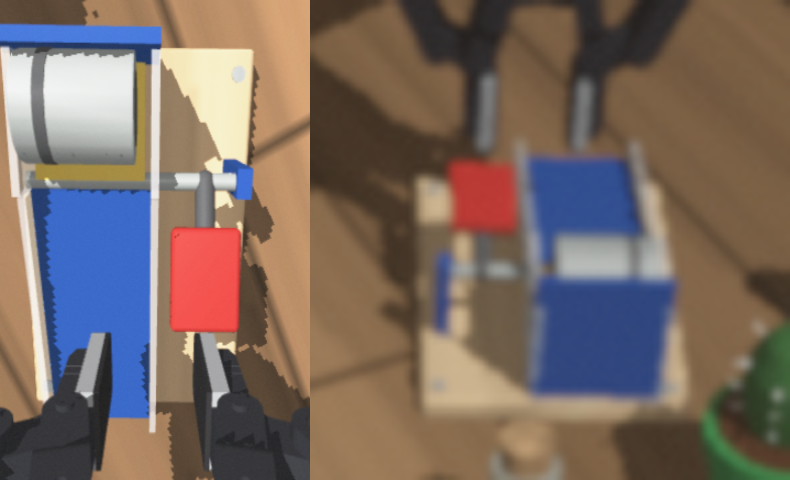

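```bash
python3 - <<'E'
from h import *
yaw=-2.0213;M=np.array([[np.cos(yaw),-np.sin(yaw)],[np.sin(yaw),np.cos(yaw)]]);O=np.array([.4982,.0726])
f=lambda u,v:(180+u/(310/280),40+v/(480/360))
k=lambda u,v,z:((ray("wrist",f(u,v),z)[:2]-O)@M*1000).round(1)
print("tcp",(ctrl.get_obs()["eef_pos"][:2]-O)@M*1000, tool()[1].as_matrix()[:,2])
for z in(.068,.073,.078):print(z,"Ltip",k(108,333,z),k(92,333,z),"Rtip",k(196,333,z),k(212,333,z))
print("pad far/near edge",k(205,228,.059),k(205,331,.059),"L/R",k(171,280,.059),k(240,280,.059))
print("chute end",k(40,410,.025),k(152,415,.025),"floor mid x=52",k(38,300,.035),k(155,300,.035))
E
```

```text
tcp [49.83083947 26.29307098] [ 7.48450749e-04 -1.50997410e-04 -9.99999709e-01]
0.068 Ltip [40.3  9.8] [40.3  3.8] Rtip [40.3 42.7] [40.3 48.7]
0.073 Ltip [38.  10.3] [38.   4.6] Rtip [38.  42.1] [38.  47.9]
0.078 Ltip [35.7 10.9] [35.7  5.3] Rtip [35.7 41.6] [35.7 47.1]
pad far/near edge [ 8.9 46. ] [43.7 47.3] L/R [26.  33.6] [26.  60.1]
chute end [ 95.4 -30.8] [98.  26.3] floor mid x=52 [ 41.9 -25.1] [41.9 27.6]
```

The close view puts the pad about 3.5 mm further up the chute than the top estimate, so I shift 4 mm up and 2 mm across, then come down closer.

{"name": "send_rows", "arguments": {"dr": [[0,0,0],[0,0,0],[0,0,0],[0,0,0],[0,0,0],[0,0,0],[0,0,0],[0,0,0]], "xyz": [[0.2,-0.1,0],[0.4,-0.2,0],[0.4,-0.2,0.2],[0.4,-0.2,0.4],[0.4,-0.2,0.6],[0.4,-0.2,0.7],[0.4,-0.2,0.7],[0.4,-0.2,0.7]], "jaw": [36,36,36,36,36,36,36,36]}}

```text
time_s: 4.3
eef_pos: [0.4998, 0.0207, 0.0804]
eef_rot: [0.0, 0.847, 0.532, 0.0]
wrist_force: [-0.1, -0.3, 2.4]
opening: 0.361
grasp_force: 1.1
```

```bash
python3 - <<'E'
from h import *
o,r=tool();print(o["time_s"],o["eef_pos"],o["opening"],o["wrist_force"])
a=ctrl.camera("wrist")[:,:,::-1]; b=ctrl.camera("scene")[:,:,::-1]
b=cv2.resize(b[200:290,320:410],(480,480),interpolation=cv2.INTER_CUBIC)
a=cv2.resize(a[40:400,180:460],(310,480))
cv2.imwrite("pics/c4.png",np.hstack([a,b]))
E
```

```text
4.3 [0.4998076  0.02071452 0.08042131] 0.3612761452825442 [-0.09422385 -0.30570305  2.38031857]
```

View pics/c4.png

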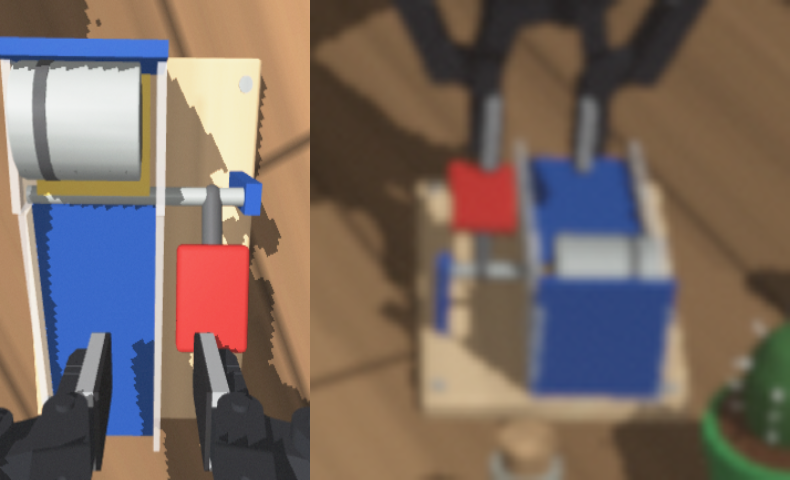

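The force is 2.4 N with the tip at about 61 mm, so the right finger has just met the pad (crop (210,340), 6 mm overlap). The left finger stands over mid-chute and the socket is still in the cradle. Now I press about 15 mm quickly.

{"name": "send_rows", "arguments": {"dr": [[0,0,0],[0,0,0],[0,0,0],[0,0,0],[0,0,0],[0,0,0],[0,0,0],[0,0,0]], "xyz": [[0,0,0.6],[0,0,1.2],[0,0,1.5],[0,0,1.5],[0,0,1.5],[0,0,1.5],[0,0,1.5],[0,0,1.5]], "jaw": [36,36,36,36,36,36,36,36]}}

```text
time_s: 5.4
eef_pos: [0.4999, 0.0207, 0.0654]
eef_rot: [0.0, 0.847, 0.532, 0.0]
wrist_force: [-0.3, -5.8, 4.0]
opening: 0.359
grasp_force: 2.4
```

```bash
python3 - <<'E'
from h import *
o,r=tool();print(o["time_s"],o["eef_pos"],o["opening"],o["wrist_force"],o["grasp_force"])
a=ctrl.camera("wrist")[:,:,::-1]; b=ctrl.camera("scene")[:,:,::-1]
b=cv2.resize(b[200:290,320:410],(480,480),interpolation=cv2.INTER_CUBIC)
a=cv2.resize(a[40:400,180:460],(310,480))
cv2.imwrite("pics/c5.png",np.hstack([a,b]))
E
```

```text
5.4 [0.49985287 0.02072935 0.0654055 ] 0.35877142567378506 [-0.34488786 -5.82240539  4.03365735] 2.4194326903671026
```

View pics/c5.png

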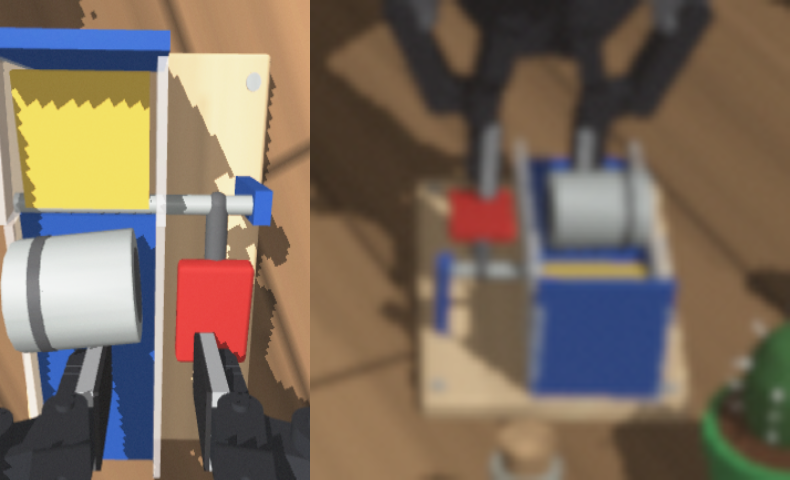

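The socket has left the cradle and leans on the left finger, at crop (70,290), slightly askew between the walls. I wait one second and then check it is at rest.

{"name": "send_rows", "arguments": {"dr": [[0,0,0],[0,0,0],[0,0,0],[0,0,0],[0,0,0],[0,0,0],[0,0,0],[0,0,0]], "xyz": [[0,0,0],[0,0,0],[0,0,0],[0,0,0],[0,0,0],[0,0,0],[0,0,0],[0,0,0]], "jaw": [36,36,36,36,36,36,36,36]}}

```text
time_s: 6.5
eef_pos: [0.4999, 0.0207, 0.0653]
eef_rot: [0.0, 0.847, 0.532, 0.0]
wrist_force: [-0.7, -5.2, 3.8]
opening: 0.361
grasp_force: 2.5
```

```bash
python3 - <<'E'
from h import *
o,r=tool();print(o["time_s"],o["eef_pos"],o["wrist_force"],o["grasp_force"])
a=ctrl.camera("wrist")[:,:,::-1]
a=cv2.resize(a[40:400,180:460],(310,480));p=cv2.imread("pics/c5.png")[:,:310]
d=cv2.absdiff(a,p)[220:360,:150];print("diff",d.mean(),d.max(),(d.max(2)>30).sum())
cv2.imwrite("pics/c6.png",a)
E
```

```text
6.5 [0.49986687 0.02073391 0.06534876] [-0.72886947 -5.16801867  3.83856089] 2.490052040666342
diff 0.9287460317460318 36 1
```

View pics/c6.png

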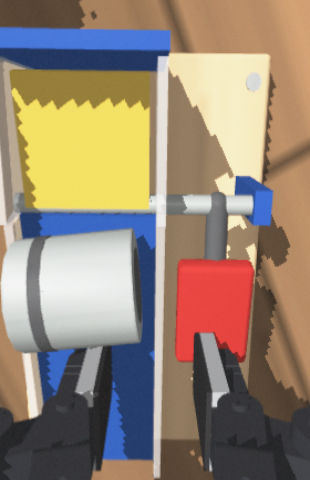

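```bash
python3 - <<'E'
from h import *
yaw=-2.0213;M=np.array([[np.cos(yaw),-np.sin(yaw)],[np.sin(yaw),np.cos(yaw)]]);O=np.array([.4982,.0726])
f=lambda u,v:(180+u/(310/280),40+v/(480/360))
k=lambda u,v,z:((ray("wrist",f(u,v),z)[:2]-O)@M*1000).round(1)
print("ends",k(2,297,.058),k(140,290,.058),"walls top",k(14,250,.047),k(156,250,.047),"pad",k(214,310,.047),"hinge",k(90,212,.045))
E
```

```text
ends [ 19.9 -26. ] [17.8 20. ] walls top [  9.4 -24.5] [ 9.4 25.4] pad [28.2 46.7] hinge [-1.5  2.3]
```

The socket is at about x = 22 mm, y = -4 mm, at rest and leaning on the finger with the pad down. Handing in.

```bash
python3 -c "
from bench import ctrl
print(ctrl.hand_in())"
```

```text
the job is handed in; nothing more can be done
None
```

I pressed the red pad, the cradle tipped the chrome socket out, and it now rests against my other finger on the blue chute, about 22 mm down it and 4 mm off the centre line. I handed it in after 6.5 s of robot time with the finger still holding; the hand-in gave no verdict.

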